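# Open the child-safe dishwasher-tablet box

### The job

Open the dishwasher-tablet box with your fingertips alone: press the orange spring catch down through the window in the blue lid and, keeping it down, push the lid along its slide, the way the moulded arrow points, until it is fully open. Then take the hand away so that the catch springs up again behind the lid. Leave the box standing where it is, without lifting, dragging or tipping it, and leave the mugs, glass, teaspoon, jar and brush round it alone.

Things in the scene. Friction and masses are not known exactly. Their poses are not given: they have to be found in the camera images.
- tablet_box: Loose white box of tablets on rubber feet, 220 (x) x 140 (y) x 72 mm high, about 0.95 kg. Origin: centre of underside; +x runs from the near end (blue front panel, catch) to the far end, the way the lid opens; z up. Side walls and near wall 72 mm high, lips over the lid leave 118 mm between them; lid runs out over the lower far wall. Inside, beyond x = -34 mm, nothing is higher than 42 mm.
- lid (a joint): Blue sliding lid with a white arrow (points along +x), 211 x 130 x 6 mm, top 66 mm above the worktop. Value: travel along the box's +x, 0 shut, 0.130 m fully open (end stop); 1.2 N friction, stays where left. Shut, its window spans box x -94 to -46 mm, y -34 to 34 mm; on the near side of the window is an 11 mm strip of lid.
- push_face (a point): Middle of the window's far wall, 66 mm above the worktop: the upright face to push along the box's +x, 68 mm wide, 60 to 74 mm high with the rib on it (which slopes down behind, so it can only be pushed). Moves with the lid; shut, at x = -46 mm, y = 0 of the box. Axes as the box.
- catch (a joint): Orange spring catch under the window. Value: how far pressed down, 0 up, 0.012 m at its stop; 2.5 N to start, 6.7 N at the stop. The lid is free once it is down 6 mm. When the lid has moved 10 mm, its near strip keeps the catch down; after 21 mm the strip is past, and the catch springs up behind the lid once nothing presses it.
- thumb_pad (a point): Middle of the top of the catch's flat slick pad, the place to press; 59 mm above the worktop when up, at x = -66 mm, y = 0 of the box. The free pad runs from x = -85 mm (the catch's tooth, 8 x 56 mm, 6.5 mm high, which blocks the lid's near strip) to the push face and on under the lid to x = -34 mm. Axes as the box.
- mug_spotted: White mug with dark dots, 82 mm across (117 with its handle), 91 mm high, beside the box. Origin: centre of its underside.
- teaspoon: Steel teaspoon, 130 x 26 x 11 mm, lying beside the box. Origin: its middle, on the worktop.
- tumbler: Clear drinking glass, 80 mm across, 91 mm high. Origin: centre of its underside.
- jam_jar: Jam jar with a yellow lid, 66 mm across, 100 mm high. Origin: centre of its underside.
- mug_green: Mug, green above and white below, 78 mm across (116 with its handle), 101 mm high. Origin: centre of its underside.
- dish_brush: Green dish brush, 36 x 269 x 62 mm, lying on the worktop. Origin: its middle, on the worktop.

How it is judged:
By the outcome, as a careful person would: the job done as asked, in the order asked, and still so for the second after the job is handed in, with the robot touching nothing.
It also fails if it takes over 38 s, if anything falls off the work surface, if the arm or the gripper's body presses on something with over 40 N, if the wrist force passes 120 N, or if a joint passes its speed limit or range.

### The arm

A 7-joint arm with a two-finger parallel gripper is mounted at the origin on a cart in front of the work surface, level with it; the furniture and walls round the work are solid. World frame = base frame: x ahead of the robot, y to its left, z up, the work surface at z = 0. Lengths are in mm, angles in rad, forces in N, time in s.
With the tool pointing down it reaches from about 400 to 875 mm from the base axis. Payload 6.5 kg.
Tool frame: the origin (TCP) lies midway between the tips of the shut fingers; the grasp point (between the pads) lies 19 mm behind it (manip.grasp_offset is the distance from the TCP to the grasp point, in mm); z points along the fingers, y is the line along which they close (so a half turn about z gives the same grasp; the last joint's range is limited). The gripper opens to 85 mm and grips with 20 to 120 N. Pads are 22 mm wide; open, the fingers measure 114 mm over their backs; the gripper's body (76 mm by 85 mm) begins 54 mm behind the grasp point. The pads swing forward as they close: fully open they stand 13 mm farther back than shut.
Start: joints at [-1.269, 0.536, -0.004, 1.538, 0.003, 1.067, -0.071], TCP at [233.711, 606.522, 231.29] pointing down, gripper open.
Joint ranges: [-2.7, 2.7], [-0.37, 2.16], [-1.27, 1.26], [0.24, 2.4], [-1.31, 4.45], [0.19, 1.91], [-2.76, 2.76]. Speed limits (rad/s): [2.39, 2.39, 3.14, 3.14, 3.14, 3.14, 3.14].

### API

Orientations are given as a unit quaternion [w, x, y, z].
In Python, from rig import manip, snapshot, camera_info, finish_job gives the robot as it stands. The module is installed in compiled form; this text tells all that it offers.
- The arm moves only by the shell command python3 -m inch 'ROWS' [OPENING]. ROWS is JSON, a list of rows, each an object with "slide": the shift along the tool's x, y, z in mm, a list of three; "delta_rot": the turn, a rotation vector about the tool's x, y, z in rad, a list of three. A call has 1 to 5 rows; each row is the pose to reach, as a shift and turn from the pose commanded when the call began, along the tool's axes at that moment; what a row does not reach only later rows make up. A row lasts 1/8 s, in which the tool goes at most 62.5 mm and 10.7 degrees, less where a joint would pass 70% of its speed; a pose out of reach is approached as far as the arm can. A call with a gripper value outside its range is refused whole. OPENING is the finger opening in mm, from 0 to 85.4, set as the call begins (- or left out, the last holds). The fingers move at their own pace and stop on an object; the grip force is fixed at half the most. Time passes only in rows, so rows that repeat a pose let the fingers close. It gives the time, the measured TCP pose, the force, the opening and the grip force at its end, in the units of the state.
- manip.observe(): the state, without advancing time (a new reading comes with each control period).
- snapshot(name): name is "scene" or "top" or "wrist"; returns (picture, depth): 384x512x3 uint8, red, green, blue; 384x512 float32, mm along the optical axis (not along the pixel's ray), 0 where there is no reading.
- camera_info(name): a dict with "fx", "fy", "cx", "cy" (pixels), "position" and "orientation" of the camera in the world. Camera axes: x right, y down, z forward; pixel columns grow to the right and rows downward; lengths in mm; the calibration is good to about 2 mm. A picture is of the moment at which its call begins: read the wrist's pose just before it. camera_info takes no time and is no camera call; for the wrist camera it gives the pose at the moment of the call.
- finish_job(): hands the job in; it is judged then, once.
The state is a dict: "time": time; "qpos": joint angles; "joint_vel": joint speeds; "effort": joint torques, N m; "eef_pos": TCP position; "tcp_rot": TCP orientation; "force": force on the tool from outside, world axes, zero at the start; "torque": the same for the moment, N m; "gripper_width": opening from 0.0 (shut) to 1.0 (fully open); "grasp_force": force on a finger pad.
Only numpy, scipy, OpenCV 4.12 (cv2) and the standard library are available. Lean on these libraries where they do the work, as an engineer would, in place of code of your own. Each camera call takes 0.05 s, during which the arm holds its last target. There are 200 camera calls.

## Working session

There is one attempt and no reset: what is moved stays moved. The work goes in short steps, Python scripts to look and compute and a shell command to move; the robot and the scene stay as the last step left them, time stands still between calls to the robot, and variables do not carry over. Pictures are saved under pics/ and viewed, at most 10 in all, crops included, and the job is handed in when it is done.

```bash
mkdir -p pics
cat > h.py <<'E'
import numpy as np, cv2
from scipy.spatial.transform import Rotation as R
from rig import manip, snapshot, camera_info, finish_job
def q2R(q): return R.from_quat([q[1],q[2],q[3],q[0]])
def grab(n):
    c=camera_info(n); p,d=snapshot(n); return p,d,c
def cloud(d,c):
    v,u=np.indices(d.shape); P=np.stack([(u-c['cx'])/c['fx']*d,(v-c['cy'])/c['fy']*d,d],-1)
    return q2R(c['orientation']).apply(P.reshape(-1,3)).reshape(P.shape)+np.array(c['position'])
def plane(uv,z,c):
    uv=np.atleast_2d(uv).astype(float); r=np.c_[(uv[:,0]-c['cx'])/c['fx'],(uv[:,1]-c['cy'])/c['fy'],np.ones(len(uv))]
    r=q2R(c['orientation']).apply(r); o=np.array(c['position']); return o+r*((z-o[2])/r[:,2])[:,None]
E
python3 - <<'E'
from h import *
for n in("top","scene"):
    p,d,c=grab(n); cv2.imwrite(f'pics/{n}0.png',p[:,:,::-1]); np.savez(f'{n}0.npz',p=p,d=d); print(n,c)
o=manip.observe(); print(o, manip.grasp_offset)
E
```

```text
top {'fx': 478.57227399929366, 'fy': 478.57227399929366, 'cx': 253.42613650609877, 'cy': 196.48344295972151, 'position': array([ 430.31464476,   90.35768972, 1591.76710128]), 'orientation': array([ 0.04312817, -0.69534456,  0.71642585, -0.03701233])}
scene {'fx': 450.70090458876945, 'fy': 450.70090458876945, 'cx': 253.1977138716779, 'cy': 190.85369337721417, 'position': array([ -337.02073144, -1258.3664857 ,   956.23710799]), 'orientation': array([-0.488139  ,  0.82376602, -0.24108305,  0.1581418 ])}
{'time': 0.1, 'qpos': array([-1.2691817 ,  0.53709848, -0.00441511,  1.53875807,  0.00256814,
        1.06726581, -0.07119578]), 'joint_vel': array([-1.57951008e-03, -1.99029193e-03, -1.49936652e-03, -3.00981686e-03,
       -7.86174927e-04,  1.53068840e-03, -2.36999268e-05]), 'effort': array([ 2.03792290e-03, -5.84559488e+01,  1.05181564e+00, -2.59773374e+01,
        1.26989884e-02,  4.64664903e-03,  3.64568007e-05]), 'eef_pos': array([233.54386302, 606.00449722, 230.50200045]), 'tcp_rot': array([-9.13821355e-05,  1.82852523e-01,  9.83140058e-01, -7.56524248e-04]), 'force': array([ 0.3101271 , -1.08396181, -0.24647711]), 'torque': array([ 0.05890048, -0.00545961, -0.01226539]), 'grasp_force': 0.0, 'gripper_width': 1.002239015023089} 18.700000000000003
```

View pics/top0.png

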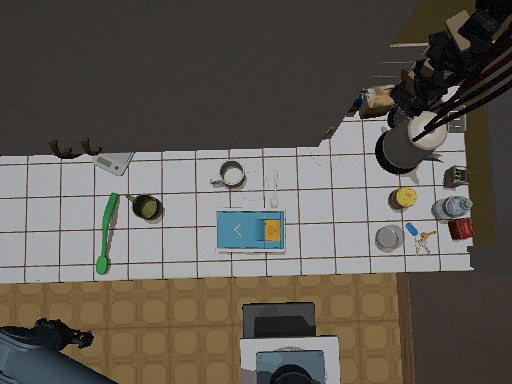

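View pics/scene0.png

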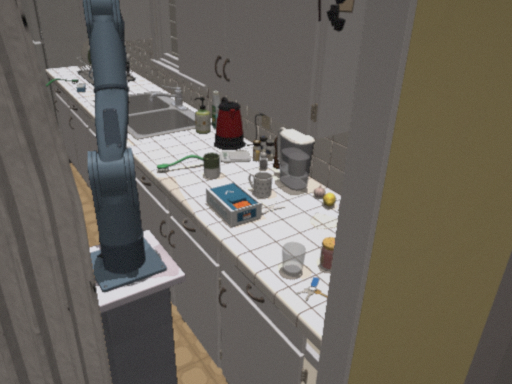

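The top view shows the box at about (251,231), with the orange catch at (272,230) and the arrow at (238,230) pointing left in the image (world +y). The spotted mug is at (231,174), the spoon at (275,190), and the glass at (389,237). The scene view agrees.

Run:
```python
from h import *
for n,info in(("top",camera_info("top")),("scene",camera_info("scene"))):
    z=np.load(n+'0.npz'); p,d=z['p'],z['d']; c=info; hsv=cv2.cvtColor(p,cv2.COLOR_RGB2HSV); X=cloud(d,c)
    near=(abs(X[...,0]-350)<250)&(abs(X[...,1]-90)<250)&(X[...,2]>20)&(X[...,2]<110)
    for nm,lo,hi,zz in(("blue",(90,90,60),(115,255,255),66),("orange",(8,120,80),(25,255,255),59)):
        m=cv2.inRange(hsv,lo,hi)&(near*255).astype(np.uint8)
        k,l,s,ce=cv2.connectedComponentsWithStats(m); i=1+np.argmax(s[1:,4]); mm=(l==i)
        pts=np.argwhere(mm)[:,::-1]; W=plane(pts,zz,c); r=cv2.minAreaRect(W[:,:2].astype(np.float32))
        print(n,nm,s[i],ce[i],r,'cloud z',np.median(X[mm],0))
    if n=="top":
        m=(near&(X[...,2]>50)&(X[...,2]<85)&(abs(X[...,1]-90)<140)).astype(np.uint8)
        k,l,s,ce=cv2.connectedComponentsWithStats(m); i=1+np.argmax(s[1:,4]);pts=np.argwhere(l==i)[:,::-1]
        print('box',s[i],cv2.minAreaRect(plane(pts,72,c)[:,:2].astype(np.float32)))
        # mug & spoon
        for u,v in((231,174),(275,190),(389,237),(147,207)): print(u,v,plane((u,v),0,c)[0],X[v,u])
        img=cv2.resize(p[165:265,200:300],None,fx=6,fy=6,interpolation=cv2.INTER_CUBIC); cv2.imwrite('pics/crop.png',img[:,:,::-1])
```

```text
top blue [ 217  211   66   38 1912] [246.49215481 229.82740586] ((499.1491394042969, 116.64241027832031), (206.92286682128906, 117.5287094116211), 87.93611907958984) cloud z [497.72986037 127.69455342  66.60647361]
top orange [265 220  15  21 315] [272. 230.] ((495.52691650390625, 44.8228759765625), (44.84610366821289, 63.94388198852539), 88.16595458984375) cloud z [495.4140823   44.7672685   60.57444974]
box [ 216  208   69   45 3022] ((497.3739013671875, 115.16207122802734), (216.79730224609375, 139.27175903320312), 88.26960754394531)
231 174 [690.24884941 174.73869596   0.        ] [689.90786822 174.62800512   2.08807701]
275 190 [631.44186935  28.57297559   0.        ] [629.90755133  29.04430611  12.14294554]
389 237 [ 463.37773379 -342.61090147    0.        ] [ 463.16552868 -339.83202775   10.21626015]
147 207 [587.21955221 458.59057649   0.        ] [586.94525664 457.94684487   2.7826706 ]
scene blue [212 184  44  26 468] [231.94017094 194.47008547] ((502.47686767578125, 119.72496032714844), (189.9991455078125, 107.6467514038086), 87.72151184082031) cloud z [500.34211168 125.12887694  68.84645502]
scene orange [233 201  17   7  75] [241.01333333 203.97333333] ((501.9228515625, 54.08412551879883), (38.761741638183594, 60.94493865966797), 85.64146423339844) cloud z [496.82808758  49.91359851  62.36691649]
```

View pics/crop.png

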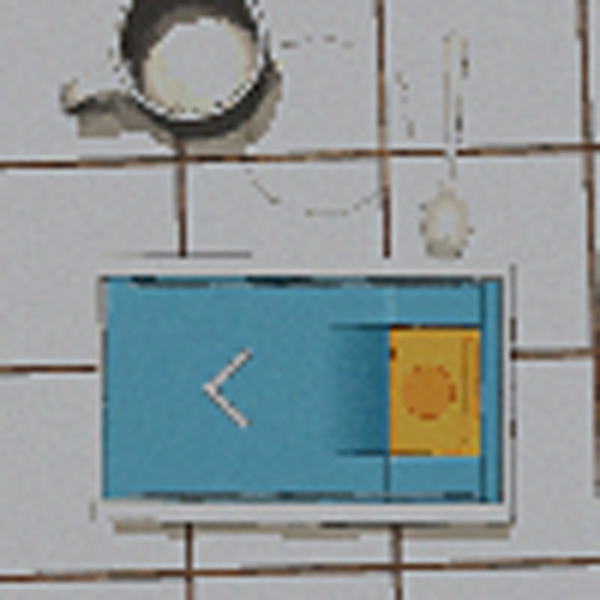

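The box is at about (497.5, 115), yaw 88.3°, so box +x is nearly world +y. With the fingers shut, I'll press at box x = -62 and push along tool x. First I move above the catch, turning 1.23 rad on the way.

```bash
cat > go.py <<'E'
import sys
from h import *
# box pose
C=np.array([497.5,115.2]); A=np.radians(88.3)
ax=np.array([np.cos(A),np.sin(A)]); ay=np.array([-ax[1],ax[0]])
def rem(bx,by,z):
    o=manip.observe(); p=np.array(o['eef_pos']); T=q2R(o['tcp_rot'])
    w=np.r_[C+bx*ax+by*ay,z]; D=R.from_matrix(np.c_[np.r_[ax,0],np.r_[-ay,0],[0,0,-1]])
    q=p[:2]-C
    print('t',round(o['time'],2),'box xy',q@ax,q@ay,'z',p[2],'F along/side/up',np.round([o['force'][:2]@ax,o['force'][:2]@ay,o['force'][2]],2))
    print('slide',np.round(T.inv().apply(w-p),1),'rot',np.round((T.inv()*D).as_rotvec(),3))
if __name__=="__main__": rem(*map(float,sys.argv[1:4]))
E
python3 -m inch '[{"slide":[-44,-42,8],"delta_rot":[0,0,0.12]},{"slide":[-88,-84,16],"delta_rot":[0,0,0.24]},{"slide":[-132,-126,24],"delta_rot":[0,0,0.36]},{"slide":[-176,-168,32],"delta_rot":[0,0,0.48]},{"slide":[-220,-210,40],"delta_rot":[0,0,0.6]}]' 0; python3 go.py -62 0 150
```

```text
time: 0.72
eef_pos: [364.0, 329.5, 191.0]
tcp_rot: [0.0, 0.467, 0.884, 0.0]
force: [1.1, -0.5, 0.5]
gripper_width: -0.001
grasp_force: 0.0
t 0.72 box xy 210.25234254752328 139.78026618708014 z 191.00786644111398 F along/side/up [-0.46 -1.07  0.45]
slide [-302.4  -47.1   41. ] rot [0.    0.    0.629]
```

```bash
python3 -m inch '[{"slide":[-58,-9,8],"delta_rot":[0,0,0.125]},{"slide":[-116,-18,16],"delta_rot":[0,0,0.25]},{"slide":[-174,-27,24],"delta_rot":[0,0,0.375]},{"slide":[-232,-36,32],"delta_rot":[0,0,0.5]},{"slide":[-285,-45,40],"delta_rot":[0,0,0.625]}]'
python3 -m inch '[{"slide":[0,0,0],"delta_rot":[0,0,0]},{"slide":[0,0,0],"delta_rot":[0,0,0]}]' ; python3 go.py -62 0 150
python3 - <<'E'
from h import *
from go import *
for n in("wrist","top"):
    p,d,c=grab(n); cv2.imwrite(f'pics/{n}1.png',p[:,:,::-1]); np.savez(n+'1.npz',p=p,d=d)
    if n=="wrist":
        X=cloud(d,c); hsv=cv2.cvtColor(p,cv2.COLOR_RGB2HSV)
        for nm,lo,hi,zz in(("blue",(90,90,60),(115,255,255),66),("orange",(8,120,80),(25,255,255),59)):
            m=cv2.inRange(hsv,lo,hi); k,l,s,ce=cv2.connectedComponentsWithStats(m); i=1+np.argmax(s[1:,4]); pts=np.argwhere(l==i)[:,::-1]
            print(nm,s[i],ce[i],cv2.minAreaRect(plane(pts,zz,c)[:,:2].astype(np.float32)),np.median(X[l==i],0))
        print(c)
E
```

```text
time: 1.35
eef_pos: [488.7, 69.3, 151.1]
tcp_rot: [0.0, 0.716, 0.698, 0.0]
force: [1.0, 0.5, 0.2]
gripper_width: 0.004
grasp_force: 0.0
time: 1.6
eef_pos: [487.6, 71.8, 151.0]
tcp_rot: [-0.0, 0.714, 0.7, -0.0]
force: [0.4, 0.4, -0.6]
gripper_width: 0.006
grasp_force: 0.0
t 1.6 box xy -43.64084228203765 8.605325160747103 z 151.04832791837035 F along/side/up [ 0.41 -0.41 -0.63]
slide [-18.4   8.4   1. ] rot [-0.001 -0.     0.009]
blue [  188     0   171   263 33566] [269.69585295 111.48629566] ((500.14312744140625, 114.48236083984375), (208.81822204589844, 119.08306121826172), 87.7806625366211) [501.73462179 146.08398218  65.26072325]
orange [ 228  205   77   46 2827] [267.13335692 224.33498408] ((497.4120788574219, 40.633419036865234), (44.7491340637207, 68.56016540527344), 87.60562896728516) [500.66121064  45.41519515  58.28735585]
{'fx': 281.1032181674894, 'fy': 281.1032181674894, 'cx': 255.22112384821864, 'cy': 192.65336331845987, 'position': array([490.19881099, 153.62864427, 292.85632402]), 'orientation': array([ 0.16134095,  0.98684124, -0.01056786, -0.00133693])}
```

View pics/wrist1.png

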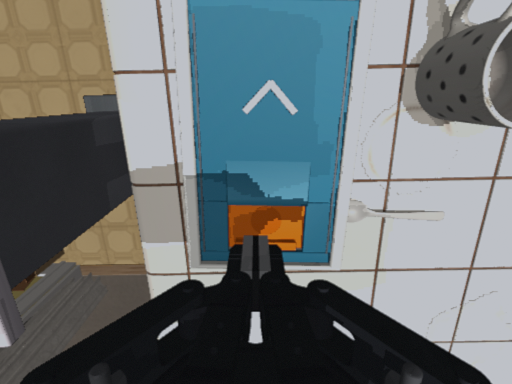

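The wrist view shows the catch at (267,224), its far edge against the rib on row 205, and the tooth line near row 242. The fingertips are at (255,238). The mug and spoon are clear on the right. Now I check the push face and the tooth.

Run:
```python
from h import *
from go import *
c=camera_info("wrist")
for nm,uv,z in(("rib top",(267,204.5),74),("rib L",(229,204.5),74),("rib R",(306,204.5),74),("win near edge L",(229,251),66),("win near R",(303,251),66),("tooth",(290,242),65.5),("arrow tip",(271,81),66),("wall near",(267,266),72)):
    w=plane(uv,z,c)[0]; print(nm,np.round(w,1),'box',np.round([(w[:2]-C)@ax,(w[:2]-C)@ay],1))
```

```text
rib top [498.4  70.5  74. ] box [-44.7  -2.2]
rib L [466.7  71.1  74. ] box [-45.   29.5]
rib R [530.9  69.9  74. ] box [-44.3 -34.7]
win near edge L [463.6  22.6  66. ] box [-93.6  31.1]
win near R [531.4  21.2  66. ] box [-92.9 -36.7]
tooth [519.4  30.4  65.5] box [-84.1 -24.4]
arrow tip [502.3 166.7  66. ] box [51.7 -3.2]
wall near [498.1   9.9  72. ] box [-105.2   -3.7]
```

Both views agree along the slide to about 1 mm. I'll go to box x = -62 and descend to z ≈ 80, then press gently.

```bash
python3 -m inch '[{"slide":[-9,5,0],"delta_rot":[0,0,0]},{"slide":[-18,10,0],"delta_rot":[0,0,0.009]},{"slide":[-18,10,25],"delta_rot":[0,0,0.009]},{"slide":[-18,10,50],"delta_rot":[0,0,0.009]},{"slide":[-18,10,70],"delta_rot":[0,0,0.009]}]'
python3 -m inch '[{"slide":[0,0,0],"delta_rot":[0,0,0]},{"slide":[0,0,0],"delta_rot":[0,0,0]}]' ; python3 go.py -62 -2 50
```

```text
time: 2.33
eef_pos: [497.8, 52.4, 80.5]
tcp_rot: [0.0, 0.718, 0.696, -0.0]
force: [-0.4, -0.3, -0.5]
gripper_width: 0.002
grasp_force: 0.0
time: 2.58
eef_pos: [498.3, 52.7, 82.0]
tcp_rot: [0.0, 0.718, 0.696, 0.0]
force: [-0.2, -0.1, -0.1]
gripper_width: 0.001
grasp_force: 0.0
t 2.58 box xy -62.46950899479321 -2.658736602589191 z 81.95354032469582 F along/side/up [-0.07  0.24 -0.11]
slide [ 0.5 -0.7 32. ] rot [ 0.001 -0.    -0.002]
```

```bash
python3 -m inch '[{"slide":[0,0,10],"delta_rot":[0,0,0]},{"slide":[0,0,17],"delta_rot":[0,0,0]},{"slide":[0,0,21],"delta_rot":[0,0,0]},{"slide":[0,0,24],"delta_rot":[0,0,0]},{"slide":[0,0,24],"delta_rot":[0,0,0]}]';python3 go.py -62 -2 50
python3 -m inch '[{"slide":[0,0,2],"delta_rot":[0,0,0]},{"slide":[0,0,4],"delta_rot":[0,0,0]},{"slide":[0,0,6],"delta_rot":[0,0,0]},{"slide":[0,0,6],"delta_rot":[0,0,0]}]';python3 go.py -62 -2 50
```

```text
time: 3.2
eef_pos: [497.5, 52.9, 57.2]
tcp_rot: [-0.0, 0.718, 0.696, -0.0]
force: [-1.9, -0.3, 3.0]
gripper_width: -0.002
grasp_force: 1.4
t 3.2 box xy -62.229514163960424 -1.8713447383203505 z 57.24524578804527 F along/side/up [-0.37  1.88  3.01]
slide [0.2 0.1 7.2] rot [-0.     0.    -0.001]
time: 3.7
eef_pos: [497.7, 52.9, 51.3]
tcp_rot: [0.0, 0.718, 0.696, -0.0]
force: [-0.2, -0.6, 5.1]
gripper_width: 0.0
grasp_force: 2.4
t 3.7 box xy -62.24799304845022 -2.038383925486121 z 51.26652895047 F along/side/up [-0.59  0.21  5.06]
slide [ 0.2 -0.   1.3] rot [-0.     0.    -0.001]
```

The spring force of 5.1 N matches about 7.5 mm pressed. I'll press 1 mm more, then push along +x.

```bash
python3 -m inch '[{"slide":[0,0,1],"delta_rot":[0,0,0]},{"slide":[2,0,1.2],"delta_rot":[0,0,0]},{"slide":[5,0,1.2],"delta_rot":[0,0,0]},{"slide":[8,0,1.2],"delta_rot":[0,0,0]},{"slide":[11,0,1.2],"delta_rot":[0,0,0]}]';python3 go.py 73 -2 50
python3 -m inch '[{"slide":[3,0,0],"delta_rot":[0,0,0]},{"slide":[6,0,0],"delta_rot":[0,0,0]},{"slide":[9,0,0],"delta_rot":[0,0,0]},{"slide":[12,0,0],"delta_rot":[0,0,0]}]';python3 go.py 73 -2 50
```

```text
time: 4.32
eef_pos: [498.8, 62.8, 50.4]
tcp_rot: [0.001, 0.718, 0.696, 0.0]
force: [-0.0, -3.7, 5.4]
gripper_width: -0.002
grasp_force: 3.2
t 4.33 box xy -52.33933044213376 -2.8215559486243493 z 50.39529957547447 F along/side/up [-3.66 -0.08  5.37]
slide [125.3  -1.1   0.2] rot [ 0.002  0.001 -0.002]
time: 4.82
eef_pos: [499.2, 74.8, 50.4]
tcp_rot: [0.001, 0.718, 0.696, 0.0]
force: [-0.4, -4.4, 4.6]
gripper_width: -0.005
grasp_force: 3.2
t 4.83 box xy -40.32888050183541 -2.9261436955961484 z 50.39050906515229 F along/side/up [-4.39  0.25  4.57]
slide [113.3  -1.2   0.3] rot [ 0.002  0.001 -0.002]
```

The along-force is 4.4 N, a bit high, so I check that the lid is moving and not the box.

```bash
cat > chk.py <<'E'
import sys
from h import *
tag=sys.argv[1]
p,d,c=grab("top"); np.savez(f'top_{tag}.npz',p=p,d=d)
p2,d2,c2=grab("wrist"); cv2.imwrite(f'pics/w_{tag}.png',p2[:,:,::-1]); cv2.imwrite(f'pics/t_{tag}.png',cv2.resize(p[165:265,180:310],None,fx=6,fy=6,interpolation=cv2.INTER_CUBIC)[:,:,::-1])
E
python3 chk.py a
```

```text
(no output)
```

View pics/w_a.png

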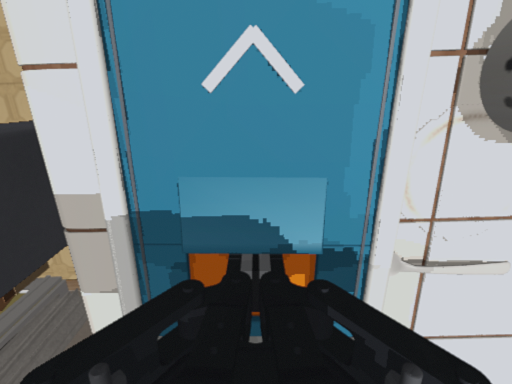

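Run:
```python
from h import *
from go import *
c=camera_info("wrist"); p=cv2.imread('pics/w_a.png')[:,:,::-1]; hsv=cv2.cvtColor(np.ascontiguousarray(p),cv2.COLOR_RGB2HSV)
w=cv2.inRange(hsv,(0,0,150),(180,60,255))
# arrow: white blob surrounded by blue
k,l,s,ce=cv2.connectedComponentsWithStats(w)
for i in range(1,k):
    if 100<s[i,4]<3000 and 200<ce[i][0]<340 and ce[i][1]<180:
        t=np.argwhere(l==i)[:,::-1]; t=t[np.argmin(t[:,1])]; q=plane(t,66,c)[0]; print(s[i],t,q,'box x',(q[:2]-C)@ax,'(was 51.7)')
```

```text
[ 202   25  102   68 1990] [249  25] [501.16802179 184.53252336  66.        ] box x 69.41082378576715 (was 51.7)
```

The lid has moved about 17 mm, which matches the finger travel. I compare the box's side-wall ends before and after in the top view.

Run:
```python
from h import *
a=np.load('top0.npz')['p'];b=np.load('top_a.npz')['p']
f=lambda p:cv2.resize(p[200:262,190:300],None,fx=7,fy=4.8,interpolation=cv2.INTER_NEAREST)[:,:,::-1]
cv2.imwrite('pics/cmp.png',np.vstack([f(a),f(b)]))
```

```text
(no output)
```

View pics/cmp.png

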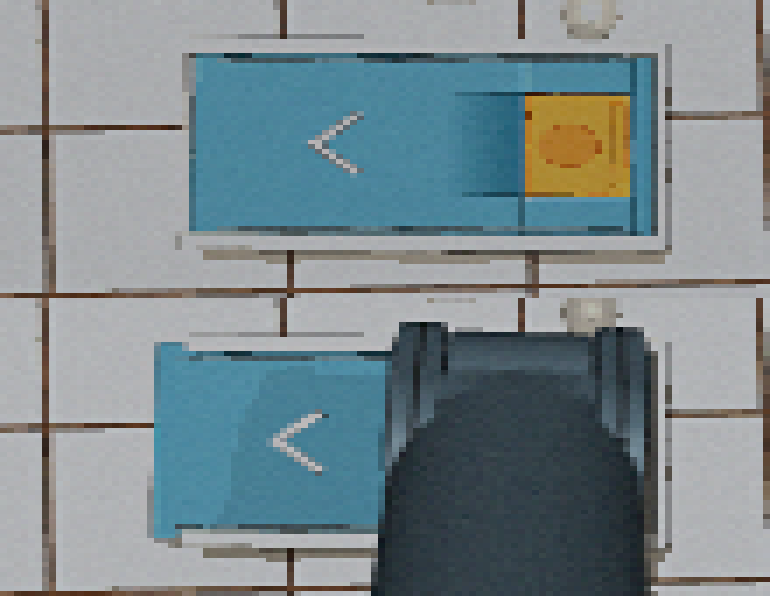

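The box's near edge stays at column 668 in both crops and the lid has slid, so I continue.

```bash
python3 -m inch '[{"slide":[4,0,0],"delta_rot":[0,0,0]},{"slide":[8,0,0],"delta_rot":[0,0,0]},{"slide":[12,0,0],"delta_rot":[0,0,0]},{"slide":[16,0,0],"delta_rot":[0,0,0]},{"slide":[20,0,0],"delta_rot":[0,0,0]}]';python3 go.py 73 -2 50
python3 -m inch '[{"slide":[5,0,0],"delta_rot":[0,0,0]},{"slide":[10,0,0],"delta_rot":[0,0,0]},{"slide":[15,0,0],"delta_rot":[0,0,0]},{"slide":[20,0,0],"delta_rot":[0,0,0]},{"slide":[25,0,0],"delta_rot":[0,0,0]}]';python3 go.py 73 -2 50
python3 -m inch '[{"slide":[5,0,0],"delta_rot":[0,0,0]},{"slide":[10,0,0],"delta_rot":[0,0,0]},{"slide":[15,0,0],"delta_rot":[0,0,0]},{"slide":[20,0,0],"delta_rot":[0,0,0]},{"slide":[25,0,0],"delta_rot":[0,0,0]}]';python3 go.py 73 -2 50
python3 -m inch '[{"slide":[5,0,0],"delta_rot":[0,0,0]},{"slide":[10,0,0],"delta_rot":[0,0,0]},{"slide":[15,0,0],"delta_rot":[0,0,0]},{"slide":[20,0,0],"delta_rot":[0,0,0]},{"slide":[25,0,0],"delta_rot":[0,0,0]}]';python3 go.py 73 -2 50
```

```text
time: 5.55
eef_pos: [499.1, 96.4, 50.0]
tcp_rot: [0.0, 0.718, 0.696, 0.0]
force: [0.8, -0.8, 0.6]
gripper_width: 0.0
grasp_force: 0.7
t 5.55 box xy -18.76423664516499 -2.204892529707977 z 49.9714706647444 F along/side/up [-0.82 -0.87  0.56]
slide [91.8 -0.3 -0. ] rot [ 0.    -0.    -0.001]
time: 6.18
eef_pos: [499.7, 121.3, 50.0]
tcp_rot: [-0.0, 0.718, 0.696, -0.0]
force: [0.3, -1.0, -0.4]
gripper_width: -0.0
grasp_force: 0.7
t 6.17 box xy 6.162461841049602 -1.973556581651975 z 50.03923437311432 F along/side/up [-1.01 -0.35 -0.41]
slide [66.8 -0.1  0. ] rot [-0.     0.    -0.001]
time: 6.8
eef_pos: [500.6, 146.3, 50.1]
tcp_rot: [0.0, 0.718, 0.696, -0.0]
force: [0.9, -1.4, -1.3]
gripper_width: -0.001
grasp_force: 0.7
t 6.8 box xy 31.162138859600713 -2.137074230551009 z 50.10395257127324 F along/side/up [-1.41 -0.92 -1.3 ]
slide [41.8 -0.2  0.1] rot [ 0.     0.    -0.001]
time: 7.42
eef_pos: [501.4, 171.3, 50.1]
tcp_rot: [0.0, 0.718, 0.696, 0.0]
force: [0.8, -0.9, -0.9]
gripper_width: -0.001
grasp_force: 0.7
t 7.42 box xy 56.16587185847742 -2.2165906216518594 z 50.11984669568348 F along/side/up [-0.87 -0.88 -0.94]
slide [16.8 -0.2  0.1] rot [ 0.    -0.    -0.001]
```

The push is steady at about 1 N. Now I slow down for the end stop.

```bash
python3 -m inch '[{"slide":[4,0,0],"delta_rot":[0,0,0]},{"slide":[8,0,0],"delta_rot":[0,0,0]},{"slide":[11,0,0],"delta_rot":[0,0,0]},{"slide":[13,0,0],"delta_rot":[0,0,0]},{"slide":[13,0,0],"delta_rot":[0,0,0]}]' >/dev/null;python3 go.py 73 -2 50
python3 -m inch '[{"slide":[0.5,0,0],"delta_rot":[0,0,0]},{"slide":[1,0,0],"delta_rot":[0,0,0]},{"slide":[1,0,0],"delta_rot":[0,0,0]}]' >/dev/null;python3 go.py 73 -2 50
python3 -m inch '[{"slide":[0.5,0,0],"delta_rot":[0,0,0]},{"slide":[1,0,0],"delta_rot":[0,0,0]},{"slide":[1,0,0],"delta_rot":[0,0,0]}]' >/dev/null;python3 go.py 73 -2 50
```

```text
t 8.05 box xy 69.20521997586802 -1.8951727850224902 z 50.0526296880225 F along/side/up [0.39 0.34 1.01]
slide [3.8 0.1 0.1] rot [-0.    -0.    -0.001]
t 8.43 box xy 69.70636623314576 -1.820379687064385 z 50.01034228331463 F along/side/up [-1.41  0.77  0.95]
slide [3.3 0.2 0. ] rot [-0.001  0.    -0.001]
t 8.8 box xy 70.89841513302486 -2.05667933710806 z 50.01971228636453 F along/side/up [-0.69  1.37 -0.21]
slide [ 2.1 -0.1  0. ] rot [-0.     0.    -0.001]
```

```bash
python3 -m inch '[{"slide":[0.5,0,0],"delta_rot":[0,0,0]},{"slide":[1,0,0],"delta_rot":[0,0,0]},{"slide":[1,0,0],"delta_rot":[0,0,0]}]' >/dev/null;python3 go.py 73 -2 50
python3 -m inch '[{"slide":[0.5,0,0],"delta_rot":[0,0,0]},{"slide":[0.5,0,0],"delta_rot":[0,0,0]}]' >/dev/null;python3 go.py 73 -2 50
```

```text
t 9.18 box xy 71.92669583564253 -2.2038589697333535 z 50.08373318024032 F along/side/up [-1.43  0.87 -0.46]
slide [ 1.1 -0.2  0.1] rot [ 0.    -0.    -0.001]
t 9.43 box xy 72.32444934010819 -2.2346623917991555 z 50.094775053037985 F along/side/up [-0.52  0.13 -0.57]
slide [ 0.7 -0.2  0.1] rot [ 0.     0.    -0.001]
```

```bash
python3 -m inch '[{"slide":[0.5,0,0],"delta_rot":[0,0,0]},{"slide":[0.5,0,0],"delta_rot":[0,0,0]}]' >/dev/null;python3 go.py 73 -2 50
python3 -m inch '[{"slide":[0.5,0,0],"delta_rot":[0,0,0]},{"slide":[0.5,0,0],"delta_rot":[0,0,0]}]' >/dev/null;python3 go.py 73 -2 50
```

```text
t 9.68 box xy 72.38610792221891 -2.248298245671466 z 50.08855148151866 F along/side/up [-3.35  1.57  0.31]
slide [ 0.6 -0.2  0.1] rot [ 0.     0.001 -0.002]
t 9.93 box xy 72.39588317983446 -2.2278303518779854 z 50.10663424520846 F along/side/up [-4.22  0.99  1.37]
slide [ 0.6 -0.2  0.1] rot [-0.     0.001 -0.002]
```

The TCP has stopped at 72.4 and the force is rising (1.4 to 4.2 N), so the lid is at its end stop. I back off slightly, lift straight up and check.

```bash
python3 -m inch '[{"slide":[-3,0,0],"delta_rot":[0,0,0]},{"slide":[-8,0,0],"delta_rot":[0,0,0]},{"slide":[-10,0,-15],"delta_rot":[0,0,0]},{"slide":[-10,0,-50],"delta_rot":[0,0,0]},{"slide":[-10,0,-100],"delta_rot":[0,0,0]}]' >/dev/null;python3 go.py 73 -2 50
python3 -m inch '[{"slide":[50,-20,-20],"delta_rot":[0,0,0]},{"slide":[100,-40,-40],"delta_rot":[0,0,0]},{"slide":[150,-50,-60],"delta_rot":[0,0,0]},{"slide":[200,-50,-80],"delta_rot":[0,0,0]},{"slide":[250,-50,-80],"delta_rot":[0,0,0]}]'
python3 chk.py b
python3 - <<'E'
from h import *
from go import *
c=camera_info("top")
z=np.load('top_b.npz');p,d=z['p'],z['d']; X=cloud(d,c);hsv=cv2.cvtColor(p,cv2.COLOR_RGB2HSV)
near=(abs(X[...,0]-500)<90)&(X[...,1]>-20)&(X[...,1]<370)&(X[...,2]>30)&(X[...,2]<90)
for nm,lo,hi,zz in(("blue",(90,90,60),(115,255,255),66),("orange",(8,120,80),(25,255,255),59)):
    m=cv2.inRange(hsv,lo,hi)&(near*255).astype(np.uint8); k,l,s,ce=cv2.connectedComponentsWithStats(m); i=1+np.argmax(s[1:,4]); pts=np.argwhere(l==i)[:,::-1]
    W=plane(pts,zz,c); b=(W[:,:2]-C)@ax; print(nm,s[i],'box x',b.min(),b.max(),'z med',np.median(X[l==i],0))
a=np.load('top0.npz')['p']
f=lambda p:cv2.resize(p[165:262,150:300],None,fx=5,fy=3,interpolation=cv2.INTER_NEAREST)[:,:,::-1]
cv2.imwrite('pics/cmp2.png',np.vstack([f(a),f(p)]))
E
```

```text
t 10.55 box xy 63.19207821757087 -1.6062209858341983 z 151.3621245392148 F along/side/up [ 1.2  -0.14  0.16]
slide [  9.9   0.5 101.4] rot [-0.001  0.    -0.001]
time: 11.18
eef_pos: [460.0, 432.4, 233.5]
tcp_rot: [-0.0, 0.718, 0.696, 0.003]
force: [0.7, -0.1, -0.6]
gripper_width: 0.001
grasp_force: 0.0
blue [ 176  209   68   41 2283] box x 22.01922249752208 235.154568356895 z med [504.37826993 255.98988945  66.48778304]
orange [261 215  19  31 572] box x -92.99306749862843 -35.13128698534102 z med [496.16198205  51.0115165   60.12031561]
```

View pics/cmp2.png

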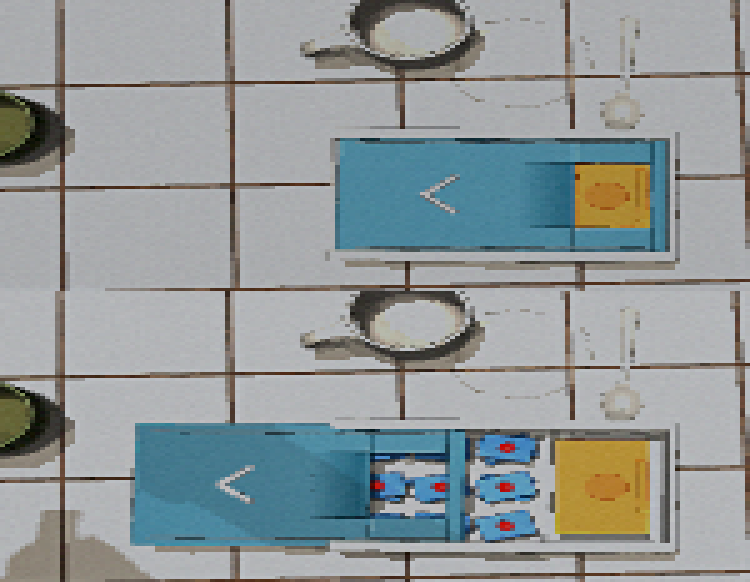

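In the lower half the lid is fully open, with its far end at box x = 235 (235–236 expected). The catch is up at z ≈ 60 mm. The box's near edge (column 678), the mug and the spoon have not moved.

```bash
python3 -c "
from rig import finish_job; print(finish_job())"
```

```text
the job is handed in; nothing more can be done
None
```

The lid is open to its end stop, the catch has sprung up behind it, and the box, spotted mug and teaspoon show no movement in the top view; the job was handed in at about 11.3 s.

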